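Open the touch-latch thread cupboard

TASK

Open the little thread cupboard; its door has no handle, only a push-to-open catch behind the brass disc. First slide the spool that stands in the door's way clear of its swing, pushing it along the worktop upright and never picking it up; then press the door at the disc until the spring pops it ajar, and with a fingertip behind its free edge swing it open until it stands about square to the cupboard. Leave the other things on the table where they are.

Things in the scene. Friction and masses are not known exactly. Their poses are not given: they have to be found in the camera images.
- cabinet: small birch plywood cupboard, fixed, carcass 160 deep (x) x 180 wide (y) x 200 high (z). Origin: centre of its underside on the worktop; its front looks along its own -x, its +y is the left side as seen facing the front. The carcass front is the plane x = -80 in its frame. Two low things (12 mm at most) lie on the back half of its roof; the roof's front half is bare.
- door (a joint): grey-green door, rad: 0 shut and latched, grows as it opens to the cupboard's -x; 1.57 square, stop 1.92. Vertical hinge at its left (+y) edge. Pressed in 3 to 5 mm at the disc (4 N; firm stop at 5 mm) the catch lets go; as the finger backs off a spring opens it to about 0.45 (free edge 75 mm out). From there it turns lightly (under 1 N) and stays where left; it does not latch again.
- door_hinge (a point): point on the hinge line at the height of the door's top edge (197 mm above the worktop), fixed to the cupboard at (-86, 88, 197) mm in its frame. With the door shut, its inner face lies in the plane x = -86 of the cupboard, its outer face at x = -100.
- press_spot (a point): centre of the small brass disc (diameter 18 mm) on the door's outer face where the catch sits: 148 mm from the hinge line, 29 mm below the door's top edge, 26 mm from its free edge. It moves with the door. The spring rod that opens the door (11 mm thick) comes 40 mm out of the cupboard 88 mm from the hinge line, 20 mm below the door's top.
- free_corner (a point): top corner of the door's free edge, on the inner face: 174 mm from the hinge line, 197 mm above the worktop; moves with the door. The door is 14 mm thick and 181 mm high. On its inner face a steel strike stands 38 mm proud, 136 to 153 mm from the hinge line and 103 to 137 mm above the worktop.
- spool_blue: wooden thread spool, blue thread, black flanges, loose and upright, diameter 48, height 62 mm; origin: centre of its underside, z up
- spool_green: wooden thread spool, green thread, loose and upright, diameter 36, height 50 mm; origin: centre of its underside, z up
- spool_cream: wooden thread spool, cream thread, loose and upright, diameter 36, height 50 mm; origin: centre of its underside, z up. One of the three spools, a different one from run to run, stands in front of the door inside its swing (70 to 100 mm from the door, less than 165 mm from the hinge line); the other two stand well away to the left and right.
- button_pot: round tin with a blue and white lid, diameter 66, height 30 mm, loose, left of the cupboard; leave alone. Origin: centre of its underside
- rotary_cutter: yellow rotary cutter lying flat, 45 x 158 x 16 mm, loose, near the robot on its left; leave alone. Origin: centre of its underside
- mug: black mug, diameter 88, height 106 mm, loose, to the right at the back; leave alone. Origin: on its underside

How it is judged:
On the way, in this order (a step that is already met when the one before it is completed fails the run):
1. all three spools stand outside the door's swing (centres more than 200 mm from the hinge line) while the door is still shut (horizontal distance between each of spool_blue, spool_green, spool_cream and door_hinge above 0.2 m and value of joint door below 0.05 rad), for 0.2 s.
2. the catch is released and the door has sprung ajar (more than 0.3 rad) (value of joint door above 0.3 rad), for 0.2 s.
At the end, for the whole second after the job is handed in: The door stands open at 1.3 rad or more and at rest; all three spools stand upright on the worktop at rest, their centres more than 200 mm from the hinge line (value of joint door above 1.3 rad and velocity of joint door between -0.05 and 0.05 rad/s and horizontal distance between each of spool_blue, spool_green, spool_cream and door_hinge above 0.2 m and angle between each of spool_blue, spool_green, spool_cream's own z axis and vertical below 0.15 rad and height (world z) of spool_blue between -0.008 and 0.008 m and height (world z) of spool_green between -0.008 and 0.008 m and height (world z) of spool_cream between -0.008 and 0.008 m and linear speed of each of spool_blue, spool_green, spool_cream below 0.02 m/s); the robot touches nothing.
It fails at once if a spool that was not in the way is moved as well (two spools moved by more than 30 mm) (distance of each of spool_green, spool_cream from where it was at the start of the episode above 0.03 m or distance of each of spool_blue, spool_cream from where it was at the start of the episode above 0.03 m or distance of each of spool_blue, spool_green from where it was at the start of the episode above 0.03 m).
It fails at once if a spool is lifted off the worktop (more than 15 mm) (height (world z) of any of spool_blue, spool_green, spool_cream above 0.015 m).
It fails at once if a spool is tipped over (angle between any of spool_blue, spool_green, spool_cream's own z axis and vertical above 0.6 rad).
It fails at once if the door opens while a spool still stands in its swing (value of joint door above 0.08 rad and horizontal distance between any of spool_blue, spool_green, spool_cream and door_hinge below 0.195 m).
It fails at once if the button tin, the rotary cutter or the mug is moved (more than 30 mm) (distance of any of button_pot, rotary_cutter, mug from where it was at the start of the episode above 0.03 m).
It also fails if it takes over 61 s, if anything falls off the work surface, if the arm or the gripper's body presses on something with over 40 N, if the wrist force passes 120 N, or if a joint passes its speed limit or range.

ROBOT

A 6-joint arm with a two-finger parallel gripper is mounted at the origin on a cart in front of the work surface, level with it; the furniture and walls round the work are solid. World frame = base frame: x ahead of the robot, y to its left, z up, the work surface at z = 0. Lengths are in m, angles in rad, forces in N, time in s.
With the tool pointing down it reaches from about 0.325 to 0.875 m from the base axis. Payload 4.4 kg.
Tool frame: the origin (TCP) lies midway between the tips of the shut fingers; the grasp point (between the pads) lies arm.tcp_to_grasp behind it (arm.tcp_to_grasp is the distance from the TCP to the grasp point, in m); z points along the fingers, y is the line along which they close (so a half turn about z gives the same grasp; the last joint's range is limited). The gripper opens to 85 mm and grips with 20 to 120 N. Pads are 22 mm wide; open, the fingers measure 114 mm over their backs; the gripper's body (76 mm by 85 mm) begins 54 mm behind the grasp point. The pads swing forward as they close: fully open they stand 13 mm farther back than shut.
Start: joints at [1.163, 0.207, 1.542, -0, 1.393, -0.15], TCP at [0.147, 0.556, 0.231] pointing down, gripper open.
Joint ranges: [-2.73, 2.73], [-0.86, 2.22], [0.23, 2.46], [-1.11, 4.25], [0.08, 2.63], [-2.82, 2.82]. Speed limits (rad/s): [2.79, 2.79, 3.14, 3.14, 3.14, 3.14].

INTERFACE

Orientations are given as a unit quaternion [x, y, z, w].
In Python, from cell import arm gives the robot as it stands.
- The arm moves only by the tool drive_effector, called after "Request:" as name(argument=value, ...) on one line, values as JSON. Schema: {"type":"object","properties":{"deltas":{"type":"object","properties":{"increments":{"type":"array","items":{"type":"array","items":{"type":"number"},"minItems":7,"maxItems":7},"minItems":1,"maxItems":8}},"additionalProperties":false,"required":["increments"]},"force":{"type":"number"},"only":{"type":"string"},"quiet":{"type":"boolean"},"lines":{"type":"string"}},"required":["deltas"],"additionalProperties":false}. deltas is an object whose key "increments" holds a list of rows, 1 to 8 of them, each of 7 numbers: a rotation vector rx, ry, rz in normalised numbers (1 is 2 pi rad), then dx, dy, dz in shares of the most that a row can go, 1 being 62.5 mm, then the opening from 0.0 (shut) to 1.0 (fully open); each row shifts and turns the commanded pose from where the row before left it, along the tool's axes as they then stand; what a row does not reach is not made up. A row lasts 1/8 s, in which the tool goes at most 0.0625 m and 0.188 rad, less where a joint would pass 70% of its speed; a pose out of reach is approached as far as the arm can. The fingers move at their own pace and stop on an object; force is the grip in N (left out, the last holds). Time passes only in rows, so rows that do not move let the fingers close. The tool returns the time, the measured TCP pose, the force, the opening and the grip force at its end. only (a regular expression) keeps the lines of the reply that match it, lines (a string "A,B") keeps lines A to B, and quiet returns only ok. A shift or turn number past 1, either way, is cut back to 1. Input that does not fit is refused with a message, and nothing moves.
- arm.sense(): the state, without advancing time (a new reading comes with each control period).
- arm.get_image(name): name is "scene" or "top"; returns a dict with "img" (400x640x3 uint8, red, green, blue), "fx", "fy", "cx", "cy" (pixels), "R" (3x3) and "t" (3): a world point X has camera coordinates R X + t. Camera axes: x right, y down, z forward; pixel columns grow to the right and rows downward; lengths in m; the calibration is good to about 2 mm. A picture is of the moment at which its call begins. There is no depth.
- arm.finish_job(): hands the job in; it is judged then, once.
The state is a dict: "t": time; "joint_pos": joint angles; "joint_vel": joint speeds; "joint_efforts": joint torques, N m; "ee_pos": TCP position; "ee_rot": TCP orientation; "contact_force": force on the tool from outside, world axes, zero at the start; "wrist_torque": the same for the moment, N m; "width": opening from 0.0 (shut) to 1.0 (fully open); "grasp_force": force on a finger pad.
Only numpy, scipy, OpenCV 4.12 (cv2) and the standard library are available. Lean on these libraries where they do the work, as an engineer would, in place of code of your own. Each camera call takes 0.05 s, during which the arm holds its last target. There are 200 camera calls.

## Working session

There is one attempt and no reset: what is moved stays moved. The work goes in short steps, Python scripts to look and compute and a tool call to move; the robot and the scene stay as the last step left them, time stands still between calls to the robot, and variables do not carry over. Pictures are saved under pics/ and viewed, at most 10 in all, crops included, and the job is handed in when it is done.

```bash
ls; mkdir -p pics; python3 - <<'E'
from cell import arm
import cv2
for n in("scene","top"):
    d=arm.get_image(n); cv2.imwrite(f"pics/{n}0.png",d["img"][:,:,::-1])
    print(n,d["fx"],d["fy"],d["cx"],d["cy"],d["R"],d["t"])
s=arm.sense(); print(s["ee_pos"],s["ee_rot"],s["t"],arm.tcp_to_grasp)
E
```

```text
cell.py
pics
scene 366.11241421473574 366.11241421473574 328.136343116188 200.55836691138293 [[ 0.79590624 -0.60536806 -0.00792207]
 [-0.3783668  -0.48715666 -0.78709399]
 [ 0.47262227  0.62945047 -0.61678221]] [-0.45630677  0.30523598  1.14204529]
top 432.94894760949444 432.94894760949444 317.04117886122305 202.84179201892843 [[-0.01369375 -0.99990457  0.001827  ]
 [-0.99226722  0.01336369 -0.12339845]
 [ 0.12336226 -0.00350266 -0.99235552]] [0.00189983 0.568792   1.45379742]
[0.14633269 0.55534211 0.23021186] [ 1.28550466e-01  9.91702406e-01 -1.01383107e-03 -2.97806065e-04] 0.1 0.0187
```

View pics/scene0.png

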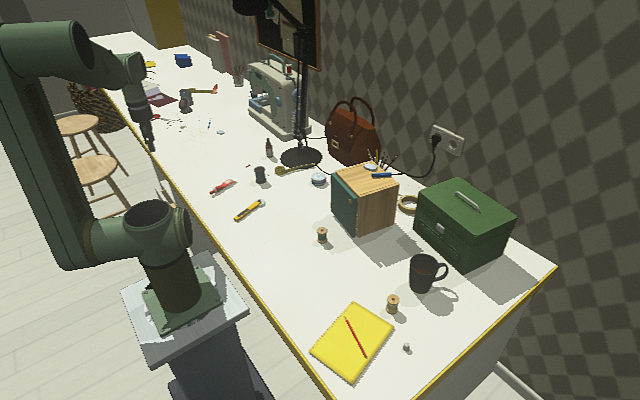

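View pics/top0.png

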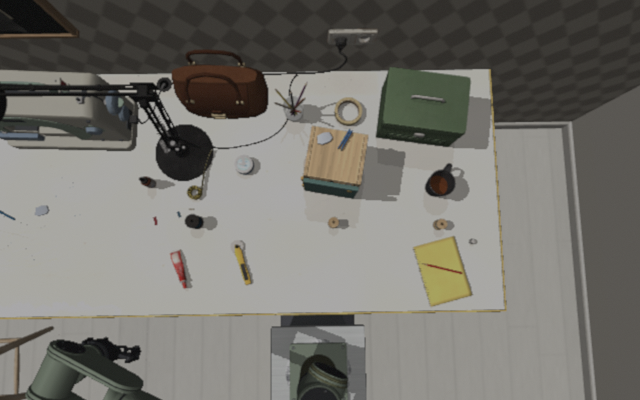

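Top view: the spool in the way is at about (333,222), in front of the cupboard's dark green door (305-357, 178-195). The other spools are at (195,222) and (440,225), and the lamp stands far left. I'll enlarge both views.

```bash
python3 - <<'E'
import cv2,numpy as np
a=cv2.imread("pics/top0.png")[115:245,290:370]; b=cv2.imread("pics/scene0.png")[150:250,300:410]
a=cv2.resize(a,None,fx=4.5,fy=4.5,interpolation=cv2.INTER_CUBIC)
b=cv2.resize(b,None,fx=4,fy=4,interpolation=cv2.INTER_CUBIC)
h=max(a.shape[0],b.shape[0]); c=np.zeros((h,a.shape[1]+b.shape[1],3),np.uint8)
c[:a.shape[0],:a.shape[1]]=a; c[:b.shape[0],a.shape[1]:]=b
cv2.imwrite("pics/crop0.png",c); print(c.shape)
E
```

```text
(585, 800, 3)
```

View pics/crop0.png

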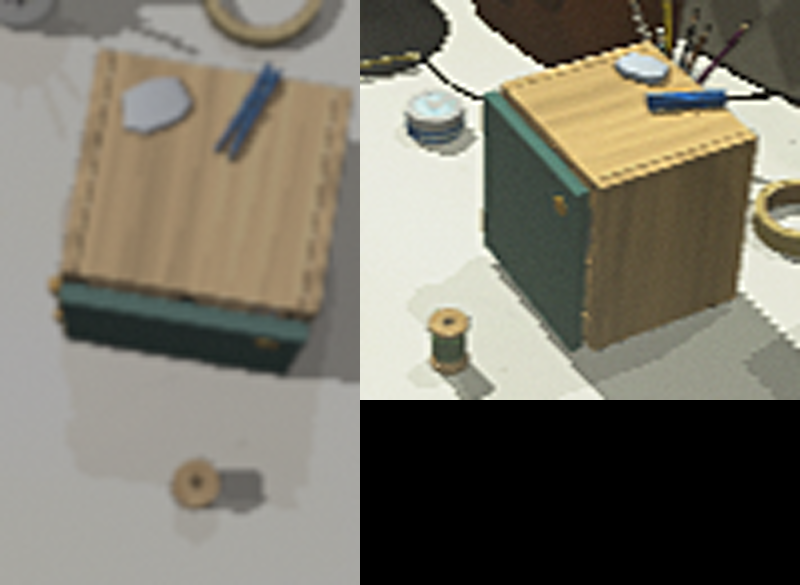

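Crop: top view roof corners are about (98,50), (350,88), (320,312) and (62,275), with the disc at (267,343) and the spool hole at (197,482). In the scene crop the roof corners are (500,88), (595,188), (755,138) and (645,42), the disc is at (560,205) and the spool top at (450,321). The spool in the way is the green one.

```bash
cat > h.py <<'E'
import numpy as np
K={"scene":(366.1124,328.1363,200.5584,np.array([[0.79590624,-0.60536806,-0.00792207],[-0.3783668,-0.48715666,-0.78709399],[0.47262227,0.62945047,-0.61678221]]),np.array([-0.45630677,0.30523598,1.14204529])),
"top":(432.9489,317.0412,202.8418,np.array([[-0.01369375,-0.99990457,0.001827],[-0.99226722,0.01336369,-0.12339845],[0.12336226,-0.00350266,-0.99235552]]),np.array([0.00189983,0.568792,1.45379742]))}
def proj(n,X):
    f,cx,cy,R,t=K[n]; c=R@np.asarray(X)+t; return np.array([cx+f*c[0]/c[2],cy+f*c[1]/c[2]])
def ray(n,p,z):
    f,cx,cy,R,t=K[n]; d=R.T@np.array([(p[0]-cx)/f,(p[1]-cy)/f,1]); o=-R.T@t; return o+d*(z-o[2])/d[2]
def tc(u,v): return np.array([290+(u+.5)/4.5-.5,115+(v+.5)/4.5-.5])
def sc(u,v): return np.array([300+(u-360+.5)/4-.5,150+(v+.5)/4-.5])
E
python3 - <<'E'
from h import *
from scipy.optimize import least_squares as ls
C=[(80,90,200),(80,-90,200),(-80,-90,200),(-80,90,200)]
obs=[("top",tc(*p),c) for p,c in zip([(98,50),(350,88),(320,312),(62,275)],C)]+[("scene",sc(*p),c) for p,c in zip([(645,42),(755,138),(595,188),(500,88)],C)]
obs+=[("scene",sc(738,298),(80,-90,0)),("scene",sc(590,348),(-80,-90,0)),("top",tc(267,343),(-100,-60,168)),("scene",sc(560,205),(-100,-60,168))]
def W(q,c):
    c=np.array(c)/1e3; a=q[2]; return np.array([q[0]+np.cos(a)*c[0]-np.sin(a)*c[1],q[1]+np.sin(a)*c[0]+np.cos(a)*c[1],c[2]+q[3]])
f=lambda q:np.concatenate([proj(n,W(q,c))-p for n,p,c in obs])
r=ls(f,[.7,0,0,0],loss="soft_l1"); print(r.x,f(r.x).round(1))
H=W(r.x,(-86,88,197));D=W(r.x,(-100,-60,168));print("hinge",H,"disc",D,"corner",W(r.x,(-86,-86,197)))
obs2=[("top",tc(197,482)),("scene",sc(450,321))]
g=lambda X:np.concatenate([proj(n,X)-p for n,p in obs2])
s=ls(g,[.5,0,.05]).x;print("spool top",s,g(s),"d hinge",np.hypot(*(s-H)[:2]))
for n,p in [("blue",(195,218)),("cream",(440,224)),("cutter",(242,263)),("pot",(244,163)),("mug",(440,183))]: print(n,ray("top",p,.05))
a=r.x[2]; d=(s-W(r.x,(-86,88,0)))[:2]; print("spool in cab frame rel hinge",np.cos(a)*d[0]+np.sin(a)*d[1],-np.sin(a)*d[0]+np.cos(a)*d[1])
E
```

```text
[ 6.96842578e-01 -6.37539052e-02 -1.69124326e-01  5.28416064e-04] [-0.8  0.1  0.3  0.4 -0.4  0.7 -0.9 -0.1  0.3 -0.8  1.  -0.7  1.7  0.
 -0.3 -1.3 -0.6  2.1  0.4  3.4  0.   0.2  0.4  0.2]
hinge [0.62688167 0.03746601 0.19752842] disc [ 0.58817017 -0.10606593  0.16852842] corner [ 0.59759413 -0.13405145  0.19752842]
spool top [ 0.50146744 -0.06008461  0.05071327] [-0.03929145  0.06813525  0.08224759 -0.0120107 ] d hinge 0.15888629643899868
blue [0.52074534 0.40841947 0.05      ]
cream [ 0.48913393 -0.42109418  0.05      ]
cutter [0.36748985 0.24807006 0.05      ]
pot [0.70854286 0.24380788 0.05      ]
mug [ 0.62975463 -0.42795397  0.05      ]
spool in cab frame rel hinge -0.10720524696465242 -0.11726845364099096
```

```bash
cat >> h.py <<'E'
from scipy.spatial.transform import Rotation as Rn
A=-0.1691; O=np.array([.6968,-.0638,0])
def W(x,y,z): # cabinet frame mm -> world m
    c,s=np.cos(A),np.sin(A); return O+np.array([c*x-s*y,s*x+c*y,z])/1e3
def to(target,yaw=A):
    # tool z down, tool x = cabinet -x turned by yaw
    from cell import arm
    s=arm.sense(); R0=Rn.from_quat(s["ee_rot"]); c,k=np.cos(yaw),np.sin(yaw)
    R1=Rn.from_matrix(np.array([[-c,-k,0],[-k,c,0],[0,0,-1]]).T if False else np.column_stack([[-c,-k,0],[-k,c,0],[0,0,-1]]))
    print("t",s["t"],"pos",s["ee_pos"].round(4),"F",np.round(s["contact_force"],1))
    print("rot",(R0.inv()*R1).as_rotvec().round(3),"then d",R1.inv().apply(np.asarray(target)-s["ee_pos"]).round(4))
E
python3 -c "
from h import *
S=np.array([.5015,-.0601,0]);u=np.array([.168,.986,0]);p=S+.055*u;p[2]=.2;print(p);to(p)"
```

```text
[ 0.51074 -0.00587  0.2    ]
t 0.1 pos [0.1463 0.5553 0.2302] F [ 0.5 -0.4  0.4]
rot [-0.002 -0.    -0.089] then d [-0.4537 -0.4919  0.0302]
```

The rows are not in the units I measure in: shifts go in shares of 62.5 mm and turns go in shares of 2 pi rad. I convert before sending: -0.041 m is -0.656, -0.0378 m is -0.6048, -0.089 rad / 6.2832 = -0.0142.

Request:
drive_effector(deltas={"increments":[[0, 0, -0.0142, 0, 0, 0, 0], [0, 0, 0, -0.6048, -0.656, 0.04, 0], [0, 0, 0, -0.6048, -0.656, 0.04, 0], [0, 0, 0, -0.6048, -0.656, 0.04, 0], [0, 0, 0, -0.6048, -0.656, 0.04, 0], [0, 0, 0, -0.6048, -0.656, 0.04, 0], [0, 0, 0, -0.6048, -0.656, 0.04, 0]]})

```text
t: 0.98
ee_pos: [0.3293, 0.2737, 0.216]
ee_rot: [0.084, 0.996, -0.0, -0.0]
contact_force: [1.4, -0.1, 0.7]
width: 0.002
grasp_force: 0.0
```

Request:
drive_effector(deltas={"increments":[[0, 0, 0, -0.6048, -0.656, 0.04, 0], [0, 0, 0, -0.6048, -0.656, 0.04, 0], [0, 0, 0, -0.6048, -0.656, 0.04, 0], [0, 0, 0, -0.6048, -0.656, 0.04, 0], [0, 0, 0, -0.6048, -0.656, 0.04, 0], [0, 0, 0, -0.6048, -0.656, 0.04, 0], [0, 0, 0, 0, 0, 0, 0]]})

```text
t: 1.85
ee_pos: [0.5124, -0.0084, 0.2007]
ee_rot: [0.087, 0.996, -0.0, -0.0]
contact_force: [-1.1, 0.3, 0.6]
width: -0.001
grasp_force: 0.0
```

```bash
python3 -c "
from h import *
S=np.array([.5015,-.0601,0]);u=np.array([.168,.986,0]);p=S+.055*u;p[2]=.012;to(p)"
```

```text
t 1.85 pos [ 0.5124 -0.0084  0.2007] F [-1.1  0.3  0.6]
rot [-0.001 -0.    -0.005] then d [0.002  0.0022 0.1887]
```

Scaled: 0.05 m is 0.8, 0.045 m is 0.72, -0.005 rad / 6.2832 = -0.0008.

Request:
drive_effector(deltas={"increments":[[0, 0, -0.0008, 0.032, 0.032, 0.72, 0], [0, 0, 0, 0, 0, 0.8, 0], [0, 0, 0, 0, 0, 0.8, 0], [0, 0, 0, 0, 0, 0.48, 0], [0, 0, 0, 0, 0, 0.184, 0], [0, 0, 0, 0, 0, 0, 0]]})

```text
t: 2.6
ee_pos: [0.5089, -0.0023, 0.0145]
ee_rot: [0.081, 0.997, 0.0, -0.001]
contact_force: [0.0, -0.2, 0.9]
width: -0.002
grasp_force: 0.0
```

```bash
python3 - <<'E'
from h import *; from cell import arm; import cv2
S=np.array([.5015,-.0601,.012]);u=np.array([.168,.986,0]);to(S+.055*u)
d=arm.get_image("scene");cv2.imwrite("pics/s1.png",cv2.resize(d["img"][130:280,250:450,::-1],None,fx=4,fy=4,interpolation=cv2.INTER_CUBIC))
E
```

```text
t 2.6 pos [ 0.5089 -0.0023  0.0145] F [ 0.  -0.2  0.9]
rot [ 0.    -0.001  0.006] then d [-0.0024 -0.0032  0.0025]
```

View pics/s1.png

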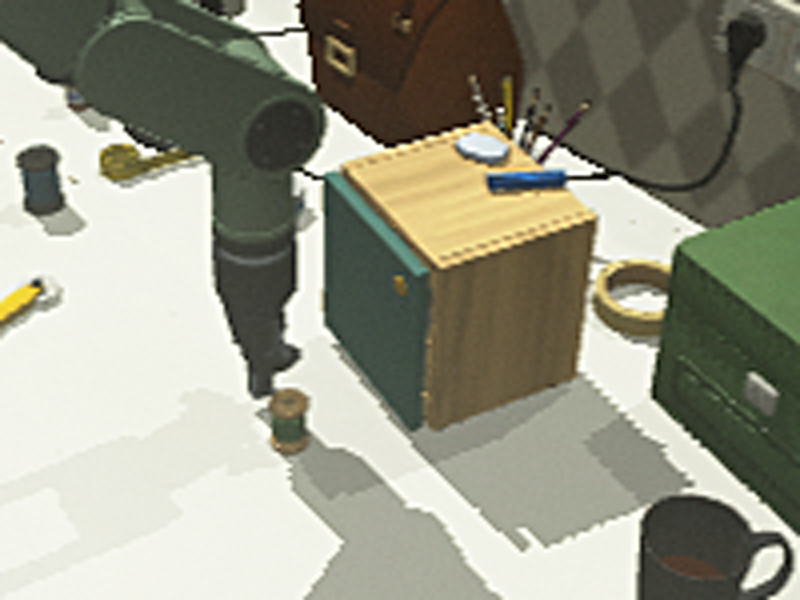

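The closed fingers, at (265,385) in the crop, stand behind the upright green spool at (290,420), and the arm is clear of the door. Now the push.

Scaled: -0.015 m is -0.24, -0.012 m is -0.192.

Request:
drive_effector(deltas={"increments":[[0, 0, 0, -0.032, -0.16, 0.032, 0], [0, 0, 0, 0, -0.192, 0, 0], [0, 0, 0, 0, -0.24, 0, 0], [0, 0, 0, 0, -0.24, 0, 0], [0, 0, 0, 0, -0.24, 0, 0], [0, 0, 0, 0, -0.24, 0, 0], [0, 0, 0, 0, -0.24, 0, 0], [0, 0, 0, 0, -0.24, 0, 0]]})

```text
t: 3.65
ee_pos: [0.4931, -0.1147, 0.0129]
ee_rot: [0.082, 0.997, 0.0, 0.0]
contact_force: [0.3, 0.8, 2.4]
width: 0.002
grasp_force: 1.0
```

Request:
drive_effector(deltas={"increments":[[0, 0, 0, 0, -0.24, 0, 0], [0, 0, 0, 0, -0.192, 0, 0], [0, 0, 0, 0, -0.096, 0, 0], [0, 0, 0, 0, 0, 0, 0]]})

```text
t: 4.15
ee_pos: [0.4876, -0.1468, 0.0126]
ee_rot: [0.082, 0.997, -0.0, -0.0]
contact_force: [-0.8, 0.3, 1.0]
width: -0.0
grasp_force: 0.0
```

```bash
python3 - <<'E'
from h import *; from cell import arm; import cv2
S=np.array([.5015,-.0601,.012]);u=np.array([.168,.986,0]);to(S+.055*u)
for n in("scene","top"):
    d=arm.get_image(n);cv2.imwrite(f"pics/{n}2.png",d["img"][:,:,::-1])
a=cv2.imread("pics/scene2.png")[150:300,270:420]; b=cv2.imread("pics/top2.png")[170:270,300:400]
cv2.imwrite("pics/c2.png",np.hstack([cv2.resize(a,(400,400),interpolation=2),cv2.resize(b,(400,400),interpolation=2)]))
E
```

```text
t 4.15 pos [ 0.4876 -0.1468  0.0126] F [-0.8  0.3  1. ]
rot [-0.    -0.     0.005] then d [0.0009 0.1428 0.0006]
```

View pics/c2.png

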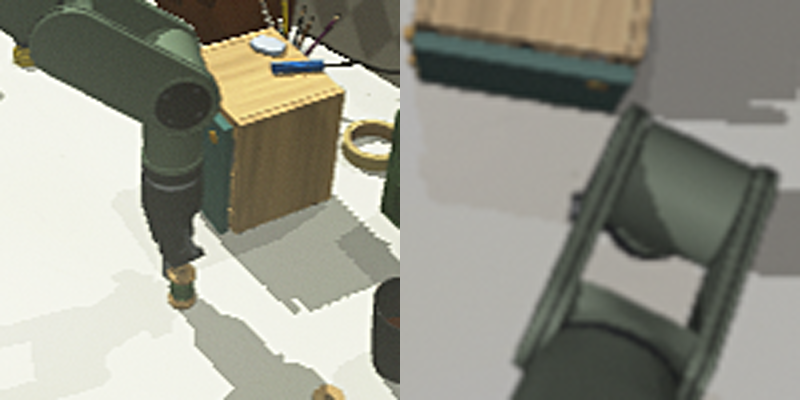

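Left crop shows the green spool upright at (182,287), next to the fingers and well right of the door's swing. I'll confirm its position and compute the press approach.

```bash
python3 - <<'E'
from h import *
s=ray("scene",(270+181*.375,150+270*.375),.05); H=W(-86,88,0); print("spool",s,np.hypot(*(s-H)[:2]))
p=W(-135,-60,155); print(p); to(p)
E
```

```text
spool [ 0.48067399 -0.1763877   0.05      ] 0.2589912869212141
[ 0.55362784 -0.10022434  0.155     ]
t 4.25 pos [ 0.4875 -0.1461  0.0125] F [-1.  -0.5  0.5]
rot [ 0.    -0.001  0.006] then d [-0.0575  0.0564 -0.1425]
```

Scaled: -0.05 m is -0.8, -0.0325 m is -0.52, 0.006 rad / 6.2832 = 0.001.

Request:
drive_effector(deltas={"increments":[[0, 0, 0.001, 0, 0.448, 0, 0], [0, 0, 0, 0, 0.448, -0.16, 0], [0, 0, 0, 0, 0, -0.8, 0], [0, 0, 0, 0, 0, -0.8, 0], [0, 0, 0, -0.432, 0, -0.52, 0], [0, 0, 0, -0.48, 0, 0, 0], [0, 0, 0, 0, 0, 0, 0]]})

```text
t: 5.12
ee_pos: [0.5549, -0.1007, 0.1559]
ee_rot: [0.084, 0.996, -0.0, 0.001]
contact_force: [-0.1, -0.5, -1.2]
width: -0.001
grasp_force: 0.0
```

```bash
python3 -c "
from h import *
to(W(-111,-60,155))"
```

```text
t 5.125 pos [ 0.5549 -0.1007  0.1559] F [-0.1 -0.5 -1.2]
rot [-0.     0.002  0.   ] then d [-0.0226  0.0003  0.0009]
```

Scaled: -0.01 m is -0.16, -0.007 m is -0.112.

Request:
drive_effector(deltas={"increments":[[0, 0, 0, -0.16, 0, 0, 0], [0, 0, 0, -0.112, 0, 0, 0], [0, 0, 0, -0.048, 0, 0, 0], [0, 0, 0, 0, 0, 0, 0]]})

```text
t: 5.62
ee_pos: [0.5728, -0.1041, 0.155]
ee_rot: [0.085, 0.996, 0.0, -0.0]
contact_force: [-0.1, -0.1, 0.3]
width: -0.001
grasp_force: 0.0
```

Request:
drive_effector(deltas={"increments":[[0, 0, 0, -0.048, 0, 0, 0], [0, 0, 0, 0, 0, 0, 0]]})

```text
t: 5.88
ee_pos: [0.5754, -0.1045, 0.155]
ee_rot: [0.085, 0.996, 0.0, -0.001]
contact_force: [-1.1, -0.3, 0.6]
width: 0.002
grasp_force: 0.0
```

Scaled: -0.002 m is -0.032.

Request:
drive_effector(deltas={"increments":[[0, 0, 0, -0.032, 0, 0, 0], [0, 0, 0, 0, 0, 0, 0]]}, only="pos|force")

```text
ee_pos: [0.5771, -0.1048, 0.155]
contact_force: [-4.5, 0.8, 1.0]
grasp_force: 0.0
```

Request:
drive_effector(deltas={"increments":[[0, 0, 0, -0.032, 0, 0, 0], [0, 0, 0, 0, 0, 0, 0]]}, only="pos|force")

```text
ee_pos: [0.5798, -0.1053, 0.1552]
contact_force: [-4.0, -0.2, 0.9]
grasp_force: 0.0
```

Request:
drive_effector(deltas={"increments":[[0, 0, 0, -0.032, 0, 0, 0], [0, 0, 0, 0, 0, 0, 0]]}, only="pos|force")

```text
ee_pos: [0.5816, -0.1057, 0.1553]
contact_force: [-5.6, 0.2, 0.8]
grasp_force: 0.0
```

Scaled: -0.001 m is -0.016.

Request:
drive_effector(deltas={"increments":[[0, 0, 0, -0.016, 0, 0, 0], [0, 0, 0, 0, 0, 0, 0]]}, only="pos|force")

```text
ee_pos: [0.5816, -0.1057, 0.1552]
contact_force: [-8.2, -0.1, 3.0]
grasp_force: 0.0
```

Request:
drive_effector(deltas={"increments":[[0, 0, 0, 0.16, 0, 0, 0], [0, 0, 0, 0.48, 0, 0, 0], [0, 0, 0, 0.48, 0, 0, 0], [0, 0, 0, 0.48, 0, 0, 0], [0, 0, 0, 0, 0, 0, 0], [0, 0, 0, 0, 0, 0, 0], [0, 0, 0, 0, 0, 0, 0]]})

```text
t: 7.75
ee_pos: [0.4858, -0.0893, 0.1558]
ee_rot: [0.085, 0.996, -0.0, 0.001]
contact_force: [0.1, 1.0, 0.3]
width: -0.003
grasp_force: 0.0
```

```bash
python3 - <<'E'
from h import *; from cell import arm; import cv2
for n in("scene","top"):
    d=arm.get_image(n);cv2.imwrite(f"pics/{n}3.png",d["img"][:,:,::-1])
a=cv2.imread("pics/scene3.png")[150:300,270:420]; b=cv2.imread("pics/top3.png")[110:240,270:400]
cv2.imwrite("pics/c3.png",np.hstack([cv2.resize(a,(400,400),interpolation=2),cv2.resize(b,(400,400),interpolation=2)]))
for q in (0,.45): # predicted free corner
    p=W(-86-174*np.sin(q),88-174*np.cos(q),197);print(q,p,(proj("scene",p)-[270,150])/.375,(proj("top",p)-[270,110])/.325)
E
```

```text
0 [ 0.59755326 -0.13409996  0.197     ] [234.27584545 126.3391648 ] [272.87379478 235.43775211]
0.45 [ 0.52586401 -0.10428757  0.197     ] [174.34096742 136.45577096] [244.72468129 307.09680351]
```

View pics/c3.png

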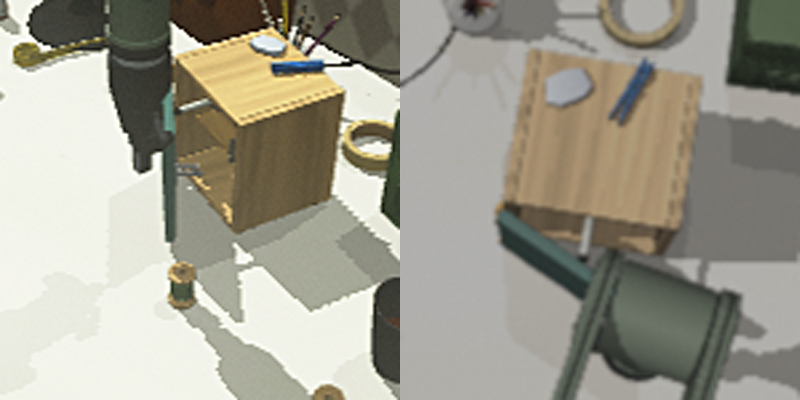

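The door has sprung ajar, with its free edge at about (170,240) in the scene crop. The door line runs (500,212) to (585,295) in the top crop, and the spool is upright. Next I'll place a fingertip behind the free edge by going over the top.

```bash
python3 - <<'E'
from h import *
for q in (.4,.45,.5,.55): print(q,(proj("scene",W(-86-174*np.sin(q),88-174*np.cos(q),16))-[270,150])/.375)
def P(q,r,g,z): return W(-86-r*np.sin(q)+g*np.cos(q),88-r*np.cos(q)-g*np.sin(q),z)
to(P(.47,168,32,222)); pr=None
for q in (.45,.65,.85,1.05,1.25,1.45,1.53):
    p=P(q,164,32 if q==.45 else 16,165)
    if pr is not None: print(q,Rn.from_matrix(np.column_stack([[-np.cos(A),-np.sin(A),0],[-np.sin(A),np.cos(A),0],[0,0,-1]])).inv().apply(p-pr).round(4))
    pr=p
E
```

```text
0.4 [180.20740227 241.79009554]
0.45 [173.76616533 242.08166718]
0.5 [167.30832389 242.14641191]
0.55 [160.85505531 241.98411762]
t 7.85 pos [ 0.4853 -0.0892  0.1554] F [ 0.1  0.8 -0. ]
rot [-0.     0.001 -0.001] then d [-0.0707 -0.0157 -0.0666]
0.65 [0.044  0.0214 0.    ]
0.85 [0.0261 0.02   0.    ]
1.05 [0.0216 0.0248 0.    ]
1.25 [0.0163 0.0286 0.    ]
1.45 [0.0103 0.0313 0.    ]
1.53 [0.0023 0.013  0.    ]
```

Door is at about 0.47 rad. Lift, cross over, then descend.

Scaled: -0.036 m is -0.576, -0.035 m is -0.56.

Request:
drive_effector(deltas={"increments":[[0, 0, 0, 0, 0, -0.56, 0], [0, 0, 0, 0, 0, -0.512, 0], [0, 0, 0, -0.56, -0.128, 0, 0], [0, 0, 0, -0.576, -0.128, 0, 0], [0, 0, 0, 0, 0, 0, 0], [0, 0, 0, 0, 0, 0.48, 0], [0, 0, 0, 0, 0, 0.432, 0], [0, 0, 0, 0, 0, 0, 0]]})

```text
t: 8.85
ee_pos: [0.5489, -0.1155, 0.1624]
ee_rot: [0.085, 0.996, 0.001, -0.003]
contact_force: [-0.6, 0.3, 0.7]
width: 0.002
grasp_force: 0.0
```

```bash
python3 - <<'E'
from h import *; from cell import arm; import cv2
def P(q,r,g,z): return W(-86-r*np.sin(q)+g*np.cos(q),88-r*np.cos(q)-g*np.sin(q),z)
to(P(.47,168,32,165))
d=arm.get_image("scene");cv2.imwrite("pics/s4.png",cv2.resize(d["img"][150:300,270:420,::-1],(600,600),interpolation=2))
E
```

```text
t 8.85 pos [ 0.5489 -0.1155  0.1624] F [-0.6  0.3  0.7]
rot [ 0.001 -0.007 -0.001] then d [-0.0035 -0.0004 -0.0026]
```

View pics/s4.png

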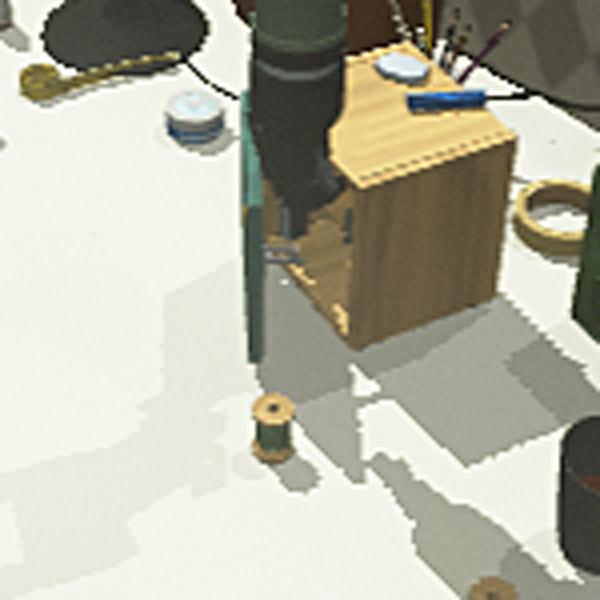

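The fingertip at (292,235) is behind the door's inner face, whose edge runs (250,200) to (255,360). Now the swing.

Scaled: 0.021 m is 0.336, 0.02 m is 0.32.

Request:
drive_effector(deltas={"increments":[[0, 0, 0, 0.32, 0.176, 0, 0], [0, 0, 0, 0.336, 0.176, 0, 0], [0, 0, 0, 0.208, 0.16, 0, 0], [0, 0, 0, 0.208, 0.16, 0, 0], [0, 0, 0, 0.176, 0.2, 0, 0], [0, 0, 0, 0.176, 0.2, 0, 0], [0, 0, 0, 0, 0, 0, 0]]})

```text
t: 9.78
ee_pos: [0.4743, -0.0344, 0.1651]
ee_rot: [0.084, 0.996, 0.0, -0.0]
contact_force: [0.6, 0.2, -0.3]
width: -0.003
grasp_force: 0.0
```

```bash
python3 - <<'E'
from h import *
to(W(-86-164*np.sin(1.05)+16*np.cos(1.05),88-164*np.cos(1.05)-16*np.sin(1.05),165))
E
```

```text
t 9.775 pos [ 0.4743 -0.0344  0.1651] F [ 0.6  0.2 -0.3]
rot [ 0.    -0.001  0.001] then d [-0.004   0.0009  0.0001]
```

Scaled: 0.0155 m is 0.248, 0.015 m is 0.24.

Request:
drive_effector(deltas={"increments":[[0, 0, 0, 0.096, 0.24, 0, 0], [0, 0, 0, 0.112, 0.24, 0, 0], [0, 0, 0, 0.08, 0.248, 0, 0], [0, 0, 0, 0.064, 0.248, 0, 0], [0, 0, 0, 0.032, 0.16, 0, 0], [0, 0, 0, 0, 0.096, 0, 0], [0, 0, 0, 0, 0, 0, 0]]})

```text
t: 10.65
ee_pos: [0.4646, 0.0448, 0.1652]
ee_rot: [0.084, 0.996, -0.0, -0.0]
contact_force: [0.4, -0.7, -0.4]
width: -0.003
grasp_force: 0.0
```

Request:
drive_effector(deltas={"increments":[[0, 0, 0, 0, -0.48, 0, 0], [0, 0, 0, 0, -0.48, -0.32, 0], [0, 0, 0, 0, 0, -0.8, 0], [0, 0, 0, 0, -0.8, 0, 0], [0, 0, 0, 0, -0.8, 0, 0], [0, 0, 0, 0, -0.8, 0, 0], [0, 0, 0, 0, 0, 0, 0], [0, 0, 0, 0, 0, 0, 0]]})

```text
t: 11.65
ee_pos: [0.4288, -0.1625, 0.2351]
ee_rot: [0.085, 0.996, 0.0, -0.0]
contact_force: [-0.7, -0.1, -0.2]
width: -0.0
grasp_force: 0.0
```

```bash
python3 - <<'E'
from h import *; from cell import arm; import cv2
for n in("scene","top"):
    d=arm.get_image(n);cv2.imwrite(f"pics/{n}5.png",d["img"][:,:,::-1])
a=cv2.imread("pics/scene5.png")[130:310,240:420]; b=cv2.imread("pics/top5.png")[110:240,270:400]
cv2.imwrite("pics/c5.png",np.hstack([cv2.resize(a,(400,400),interpolation=2),cv2.resize(b,(400,400),interpolation=2)]))
for q in (1.2,1.3,1.4,1.5,1.6):
    p=W(-86-174*np.sin(q),88-174*np.cos(q),197);print(q,(proj("scene",p)-[240,130])/.45,(proj("top",p)-[270,110])/.325)
E
```

```text
1.2 [132.63349915 141.19183659] [138.10480779 378.57334989]
1.3 [124.96639502 136.49754222] [120.71326655 381.47701818]
1.4 [118.29527373 131.41433585] [103.11532832 382.62894322]
1.5 [112.67507743 126.01249616] [ 85.49533262 382.01636883]
1.6 [108.14348629 120.36337633] [ 68.03791411 379.64588553]
```

View pics/c5.png

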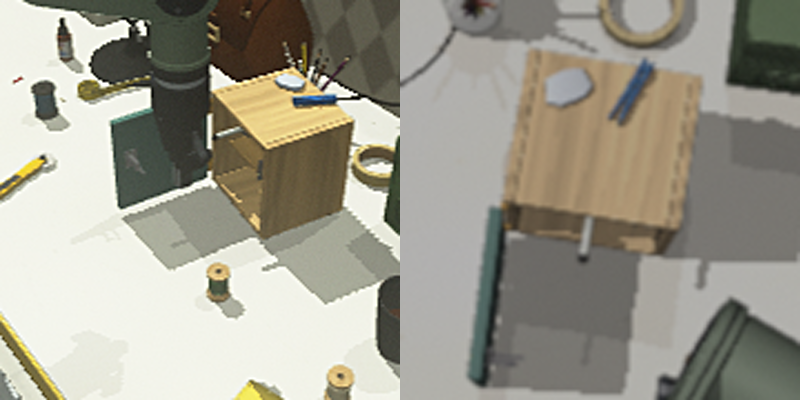

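The door's free corner is at (485,382) in the top crop (x about 85) and (112,125) in the scene crop, so it stands at about 1.5 rad. The green spool is upright at (218,283) in the scene crop and the robot touches nothing, so I'm handing in.

```bash
python3 -c "
from cell import arm
print(arm.finish_job())"
```

```text
the job is handed in; nothing more can be done
None
```

I handed the job in at about 12 s with the door open to about 1.5 rad. I had pushed the green spool upright to about 0.26 m from the hinge line, and the last pictures showed nothing else moved; no verdict came back.

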